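# Turn a double-ended trimming tool round in its bench rest

## Robot

A 6-joint arm with a two-finger parallel gripper is mounted at the origin on the work surface. World frame = base frame: x ahead of the robot, y to its left, z up, the work surface at z = 0. Lengths are in mm, angles in rad, forces in N, time in s.
With the tool pointing down it reaches from about 350 to 975 mm from the base axis. Payload 7.1 kg.
Tool frame: the origin (TCP) lies midway between the tips of the shut fingers; the grasp point (between the pads) lies 19 mm behind it (r.hold_point_z is the distance from the TCP to the grasp point, in mm); z points along the fingers, y is the direction in which the jaws open and shut (so a half turn about z gives the same grasp; the last joint's range is limited). The gripper opens to 88 mm and grips with 3 to 60 N. Pads are 20 mm wide; open, the fingers measure 115 mm over their backs; the gripper's body (75 mm by 178 mm) begins 61 mm behind the grasp point.
Start: joints at [1.124, 0.423, 1.63, -0, 1.089, -0.019], TCP at [259.261, 568.672, 222.675] pointing down, gripper open.
Joint ranges: [-3, 3], [-0.9, 2.11], [0.09, 2.58], [-1.31, 4.45], [0.11, 2.69], [-2.54, 2.54]. Speed limits (rad/s): [2.39, 2.39, 3.01, 3.14, 3.14, 3.14].

## Interface

Orientations are given as a 3x3 rotation matrix whose columns are the frame's x, y, z axes.
In Python, from workcell import monitor, read_camera, r, nets gives the robot as it stands. The module is installed in compiled form; this text tells all that it offers.
- The arm moves only by the shell command python3 -m creep 'ROWS' [FORCE]. ROWS is text: rows parted by semicolons, each of 7 numbers parted by spaces: the turn, a rotation vector about the tool's x, y, z in rad, then the shift along the tool's x, y, z in mm, then the gripper's target within -1 to 1 (shut at 1, half-way at 0, fully open at -1). A call has 1 to 10 rows; each row shifts and turns the commanded pose from where the row before left it, along the tool's axes as they then stand; what a row does not reach is not made up. A row lasts 1/12 s, in which the tool goes at most 41.7 mm and 7.16 degrees, less where a joint would pass 70% of its speed; a pose out of reach is approached as far as the arm can. A call with a gripper value outside its range is refused whole. The fingers move at their own pace and stop on an object; FORCE is the grip in N (left out, the last holds). Time passes only in rows, so rows that do not move let the fingers close. It gives the time, the measured TCP pose, the force and the opening at its end, in the units of the state.
- monitor.sense(): the state, without advancing time (a new reading comes with each control period).
- read_camera(name): name is "scene" or "top" or "wrist"; returns a dict with "color" (420x560x3 uint8, red, green, blue), "K" (3x3 intrinsics, pixels), "extrinsics" (4x4, takes a point from world to camera coordinates). Camera axes: x right, y down, z forward; pixel columns grow to the right and rows downward; lengths in mm; the calibration is good to about 2 mm. A picture is of the moment at which its call begins. There is no depth.
- r.hand_in(): hands the job in, once; it reports no verdict.
Trained networks look in a picture, given as the dict that the camera call returned (one of the last four; its "shot" number tells which), for a name from the list of things; names that differ only in an ending like _2 or _b are one class to them, and where a whole thing is asked for, a point or a joint stands for the part that bears it (a point fixed in the world has none). Each returns a list of dicts, best first, with "conf" (0 to 1); they miss things now and then, are a little off and sometimes report something else, mostly with a low value. They report only what shows in the picture. A call takes as long as a camera call. They do not tell look-alikes from the thing itself.
- nets.regions_of(picture, thing): "region" (420x560 bool, what is visible of it) and "centre" ([column, row] in pixels, amid what is visible of it).
The state is a dict: "time": time; "joint_positions": joint angles; "qd": joint speeds; "tau": joint torques, N m; "tcp_pos": TCP position; "orientation": TCP orientation; "wrist_force": force on the tool from outside, world axes, zero at the start; "moment": the same for the moment, N m; "opening": opening from 0.0 (shut) to 1.0 (fully open).
Only numpy, scipy, OpenCV 4.12 (cv2) and the standard library are available. Lean on these libraries where they do the work, as an engineer would, in place of code of your own. Each camera call takes 0.05 s, during which the arm holds its last target. There are 200 camera calls.

## Task

On the pottery bench stand two forked tool rests, each holding a double-ended trimming tool. In one of them the flat blade end sticks out over the open front; turn that tool end for end, so that its wire loop sticks out in place of the blade, and set it down gently, centred as before and fully seated in both forks. Leave the other tool, whose loop already sticks out, where it is.

Things in the scene. Friction and masses are not known exactly. Their poses are not given: they have to be found in the camera images.
- tool: Tool to reverse: level square wooden shank 120 x 16 x 16 mm with a flat wire loop (40 long, 32 wide) at one end and a thin steel blade (40 long, 13 wide) at the other; 200 mm overall, 60 g. It starts seated in 'rest', blade out at the front. Origin: centre of the shank's underside, 8 mm below its centre line; +x along the shank to the loop, -x to the blade, z up.
- loop_tip (a point): The outermost point of that tool's wire loop: 100 mm from the tool's origin along its +x, at mid-height of the shank.
- rest: That tool's fixed rest: base plate 176 x 64 x 12 mm, two open-topped forks 14 thick at x = -40 and 40 (66 mm free between them to grip the shank). Fork floor 20 wide, 40 above the bench; prongs lean out 25 deg, to 63 high. Origin: on the bench midway between the forks; -x to the open front (plate edge -50), +x to the guard plate (120 to 126, 66 high). Seated tool origin: 40 above this.
- other_tool: An identical tool that must stay where it is, in an identical fixed rest elsewhere on the bench, with its wire loop already sticking out at the front. Origin and axes as for the first tool.
Mind the look-alikes: they are no part of the job. What is shaped like the rest but blue is not meant.

How it is judged:
By the outcome, as a careful person would: the job done as asked, in the order asked, and still so for the second after the job is handed in, with the robot touching nothing.
It also fails if it takes over 38 s, if anything falls off the work surface, if the arm or the gripper's body presses on something with over 40 N, if the wrist force passes 120 N, or if a joint passes its speed limit or range.

## Working session

There is one attempt and no reset: what is moved stays moved. The work goes in short steps, Python scripts to look and compute and a shell command to move; the robot and the scene stay as the last step left them, time stands still between calls to the robot, and variables do not carry over. Pictures are saved under pics/ and viewed, about 8 in all and at most 12, crops included, and the job is handed in when it is done.

```bash
mkdir -p pics
python3 - <<'E'
from workcell import monitor, read_camera, r, nets
import cv2,numpy as np
for n in ("scene","top"):
    p=read_camera(n); cv2.imwrite(f"pics/{n}0.png",p["color"][:,:,::-1])
    print(n,np.round(p["K"],1).tolist(),np.round(p["extrinsics"],3).tolist())
    for t in ("tool","rest","loop_tip"):
        print(t,[(round(d["conf"],2),np.round(d["centre"]).tolist(),int(d["region"].sum())) for d in nets.regions_of(p,t)])
s=monitor.sense();print(s["time"],s["tcp_pos"],np.round(s["orientation"],3).tolist(),s["opening"],r.hold_point_z)
E
```

```text
scene [[397.0, 0.0, 276.0], [0.0, 397.0, 212.6], [0.0, 0.0, 1.0]] [[-0.817, 0.576, -0.014, 406.605], [0.492, 0.685, -0.538, -127.998], [-0.3, -0.447, -0.843, 1235.247], [0.0, 0.0, 0.0, 1.0]]
tool [(0.6, [210.0, 195.0], 431)]
rest [(0.91, [199.0, 207.0], 1065), (0.86, [276.0, 169.0], 1113), (0.83, [261.0, 114.0], 919)]
loop_tip [(0.87, [208.0, 194.0], 323)]
top [[386.1, 0.0, 274.4], [0.0, 386.1, 213.5], [0.0, 0.0, 1.0]] [[0.028, -1.0, -0.006, -103.163], [-0.982, -0.027, -0.188, 441.452], [0.188, 0.011, -0.982, 861.136], [0.0, 0.0, 0.0, 1.0]]
tool [(0.79, [342.0, 170.0], 425)]
rest [(0.84, [431.0, 307.0], 2483), (0.74, [334.0, 273.0], 2163), (0.61, [336.0, 158.0], 1643)]
loop_tip [(0.61, [339.0, 169.0], 495)]
0.4 [259.21207316 568.58876236 222.53671486] [[-0.91, 0.415, -0.0], [0.415, 0.91, -0.0], [0.0, -0.0, -1.0]] 0.9987888411105285 18.700000000000003
```

View pics/top0.png

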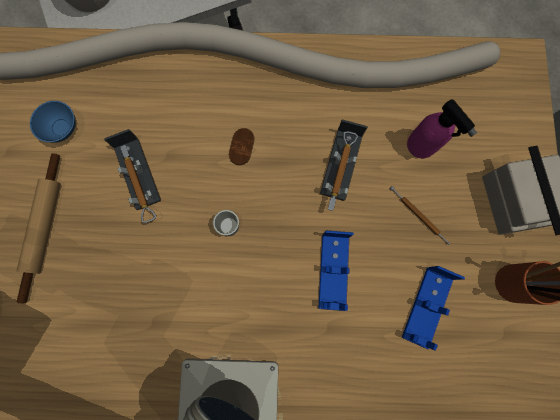

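View pics/scene0.png

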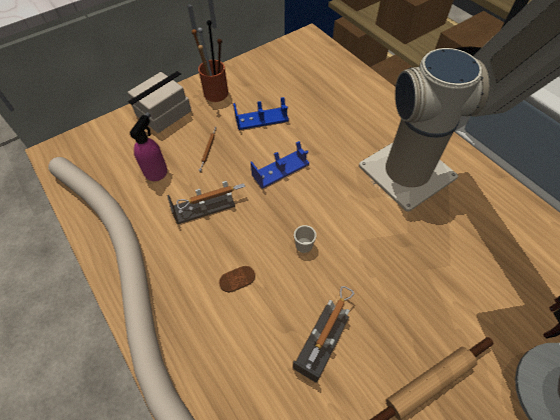

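Top view: the black rest at (340,165) has its blade out (tip ~(331,207)) and its loop at the guard (349,138). The black rest at (137,180) has its loop out at (149,214). Could be mistaken for the target: the tool in the left black rest (137,180), the loose tool (418,215), and the empty blue rests (335,270) and (431,307). My choice is the black rest at (340,165). I'll check it in a close crop.

Run:
```python
import cv2,numpy as np
a=cv2.imread("pics/top0.png")[110:220,305:380]; b=cv2.imread("pics/scene0.png")[165:230,160:255]
A=cv2.resize(a,None,fx=5,fy=5,interpolation=cv2.INTER_CUBIC); B=cv2.resize(b,None,fx=4.2,fy=4.2,interpolation=cv2.INTER_CUBIC)
o=np.zeros((550,375+B.shape[1],3),np.uint8);o[:,:375]=A;o[:B.shape[0],375:]=B
print(o.shape);cv2.imwrite("pics/crop1.png",o)
```

```text
(550, 774, 3)
```

View pics/crop1.png

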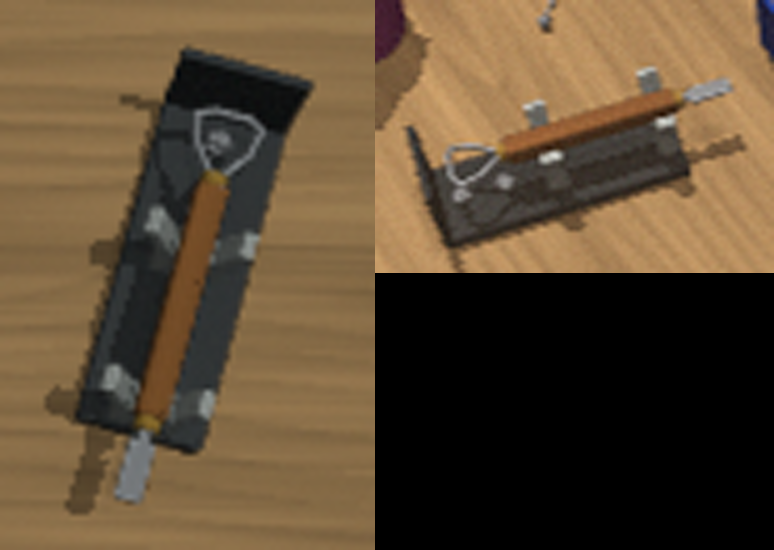

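Crop: the top part shows the blade tip at ~(330.6,210) and the loop end at ~(351.2,133.6), with the loop beside the guard, so this is the target. Next I'll turn these pixels into positions at z=48.

```bash
cat > h.py <<'E'
import numpy as np
from workcell import monitor, read_camera, r, nets
def ray(p,px,z):
    R=p["extrinsics"][:3,:3];t=p["extrinsics"][:3,3]
    c=-R.T@t; d=R.T@np.linalg.inv(p["K"])@np.array([*px,1.]); return c+d*(z-c[2])/d[2]
def proj(p,X):
    q=p["extrinsics"][:3,:3]@np.array(X)+p["extrinsics"][:3,3]; q=p["K"]@q; return q[:2]/q[2]
def delta(target,xdir):
    "target TCP, desired tool x direction (down pointing): shift in tool axes (current) and turn about z"
    s=monitor.sense();R=np.array(s["orientation"]);d=R.T@(np.array(target)-s["tcp_pos"])
    v=R.T@np.array([*xdir,0]);a=np.arctan2(v[1],v[0]); return d,a
E
python3 - <<'E'
from h import *
for n,pts in (("top",[(351.2,133.6),(348,146),(334.8,195),(330.6,210)]),("scene",[(177.5,202.5),(190,201.5),(234.5,188),(244.5,185.5)])):
    p=read_camera(n); P=np.array([ray(p,q,48) for q in pts]); print(n,np.round(P,1).tolist(),np.linalg.norm(P[0]-P[3]),np.linalg.norm(P[1]-P[2]))
    v=P[0]-P[3]; print(np.degrees(np.arctan2(v[1],v[0])),P[[0,3]].mean(0),P[[1,2]].mean(0))
w=read_camera("wrist");s=monitor.sense();R=np.array(s["orientation"])
E=w["extrinsics"];print("cam in tool",np.round(R.T@(-E[:3,:3].T@E[:3,3]-s["tcp_pos"]),1),np.round(E[:3,:3]@R,3).tolist(),w["K"][0,0])
E
```

```text
top [[644.1, -270.9, 48.0], [612.4, -262.9, 48.0], [490.7, -231.1, 48.0], [454.6, -221.3, 48.0]] 195.8546429984526 125.74464816199098
-14.645745057731402 [ 549.36076578 -246.10785654   48.        ] [ 551.52755932 -247.02519154   48.        ]
scene [[642.1, -278.7, 48.0], [611.6, -261.0, 48.0], [483.7, -227.2, 48.0], [455.2, -217.8, 48.0]] 196.55675530485584 132.27736665834715
-18.05735394091558 [ 548.67890506 -248.25398863   48.        ] [ 547.61688807 -244.07799613   48.        ]
cam in tool [ 7.440e+01 -1.000e-01 -1.623e+02] [[0.0, 1.0, 0.0], [-0.961, 0.0, -0.275], [-0.275, -0.0, 0.961]] 295.78213857309
```

Run:
```python
from h import *
print(delta([549.5,-246.5,200],[np.cos(np.radians(165)),np.sin(np.radians(165))]))
```

```text
(array([-602.26203917, -621.33143639,   22.66689479]), np.float64(-0.16594943086330727))
```

```bash
python3 -m creep '0 0 0 -14 -14 0 -1;0 0 0 -28 -29 0 -1;0 0 0 -28 -29 0 -1;0 0 0 -28 -29 0 -1;0 0 0 -28 -29 0 -1;0 0 0 -28 -29 0 -1;0 0 0 -28 -29 0 -1;0 0 0 -28 -29 0 -1;0 0 0 -28 -29 0 -1;0 0 0 -28 -29 0 -1' 20; python3 -m creep '0 0 0 -28 -29 2 -1;0 0 0 -28 -29 2 -1;0 0 0 -28 -29 2 -1;0 0 0 -28 -29 2 -1;0 0 0 -28 -29 2 -1;0 0 0 -28 -29 2 -1;0 0 0 -28 -29 2 -1;0 0 0 -28 -29 2 -1;0 0 0 -28 -29 2 -1;0 0 0 -28 -29 2 -1'
python3 - <<'E'
from h import *
print(delta([549.5,-246.5,200],[np.cos(np.radians(165)),np.sin(np.radians(165))]),monitor.sense()["joint_positions"])
E
```

```text
time: 1.38
tcp_pos: [387.5, 206.4, 223.0]
orientation: [[-0.91, 0.414, 0.001], [0.414, 0.91, 0.0], [-0.001, 0.001, -1.0]]
wrist_force: [0.3, -0.1, -0.1]
opening: 0.999
time: 2.22
tcp_pos: [522.0, -174.1, 202.8]
orientation: [[-0.91, 0.415, 0.0], [0.415, 0.91, -0.0], [-0.0, 0.0, -1.0]]
wrist_force: [1.5, -0.1, -0.3]
opening: 0.998
(array([-55.06460894, -54.41238821,   2.77380369]), np.float64(-0.16638578507893623)) [-3.43662187e-01  3.39112458e-01  1.81297102e+00  1.05365402e-04
  9.89088794e-01 -1.48633120e+00]
```

```bash
python3 -m creep '0 0 0 -26 -26 1 -1;0 0 0 -18 -18 1 -1;0 0 -0.083 -6 -6 0 -1;0 0 -0.083 0 0 0 -1;0 0 0 0 0 0 -1;0 0 0 0 0 0 -1'
python3 - <<'E'
from h import *
import cv2
p=read_camera("wrist");print(delta([549.5,-246.5,200],[np.cos(np.radians(165)),np.sin(np.radians(165))]))
im=p["color"][:,:,::-1].copy()
a=np.radians(-15);u=np.array([np.cos(a),np.sin(a),0])
print([np.round(proj(p,np.array([549.5,-246.5,48])+k*u)).tolist() for k in (-100,-60,60,100)])
for d in nets.regions_of(p,"tool"): print(d["conf"],d["centre"],d["region"].sum())
cv2.imwrite("pics/w1.png",im)
E
```

```text
time: 2.72
tcp_pos: [546.2, -238.2, 200.6]
orientation: [[-0.965, 0.261, -0.0], [0.261, 0.965, 0.0], [0.0, 0.0, -1.0]]
wrist_force: [0.5, -0.0, 0.0]
opening: 1.005
(array([-5.39687925, -7.45363459,  0.64196562]), np.float64(-0.0024064137525471696))
[[271.0, 105.0], [272.0, 145.0], [273.0, 252.0], [273.0, 283.0]]
0.71 [273.3, 196.5] 2391
```

View pics/w1.png

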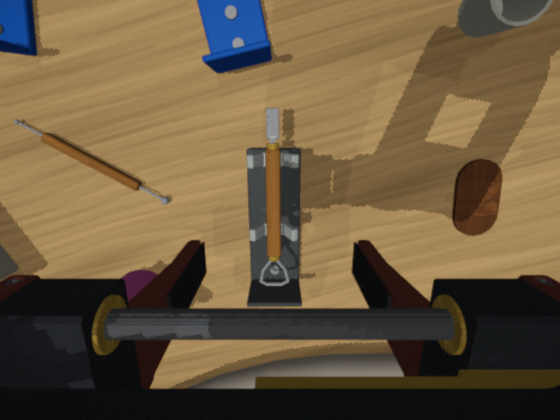

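Wrist view: blade tip at (272,108), shank down column 273, loop at (275,284). The prediction matches within ~3 px. I'll refine it from this picture.

Run:
```python
from h import *
import cv2
p=read_camera("wrist");im=cv2.imread("pics/w1.png")
h=cv2.cvtColor(im,cv2.COLOR_BGR2HSV).astype(int)
for v in (152,175,200,225,250):
    row=h[v,255:292]; m=(row[:,1]>130)&(row[:,2]>70); c=np.where(m)[0]+255
    mid=(c.min()+c.max())/2; print(v,c.min(),c.max(),np.round(ray(p,(mid,v),56),1))
for v in range(98,120,2): print(v,im[v,272],end=" ")
print();print([ (v,h[v,273].tolist()) for v in list(range(138,152))+list(range(252,266))+list(range(276,292))])
```

```text
152 266 279 [ 497.8 -231.4   56. ]
175 266 279 [ 520.6 -237.7   56. ]
200 266 280 [ 546.7 -244.3   56. ]
225 267 279 [ 573.9 -251.8   56. ]
250 267 280 [ 602.6 -259.1   56. ]
98 [ 88 132 162] 100 [ 90 136 166] 102 [ 93 141 171] 104 [ 92 140 170] 106 [ 89 135 165] 108 [110 123 134] 110 [143 141 140] 112 [144 142 140] 114 [144 142 140] 116 [144 142 140] 118 [144 142 141] 
[(138, [100, 5, 153]), (139, [100, 5, 145]), (140, [100, 5, 144]), (141, [90, 5, 143]), (142, [30, 2, 131]), (143, [19, 88, 124]), (144, [21, 171, 155]), (145, [22, 180, 157]), (146, [22, 182, 157]), (147, [22, 179, 157]), (148, [22, 179, 157]), (149, [21, 179, 148]), (150, [17, 176, 129]), (151, [16, 174, 135]), (252, [16, 173, 143]), (253, [16, 173, 143]), (254, [16, 174, 142]), (255, [16, 176, 138]), (256, [19, 178, 132]), (257, [22, 182, 140]), (258, [22, 180, 157]), (259, [22, 179, 158]), (260, [22, 173, 150]), (261, [21, 149, 118]), (262, [22, 48, 58]), (263, [100, 16, 47]), (264, [90, 16, 49]), (265, [90, 8, 63]), (276, [98, 15, 69]), (277, [98, 16, 63]), (278, [98, 22, 47]), (279, [90, 21, 36]), (280, [80, 26, 29]), (281, [90, 14, 37]), (282, [105, 7, 74]), (283, [100, 6, 118]), (284, [98, 7, 137]), (285, [90, 6, 118]), (286, [105, 10, 51]), (287, [90, 18, 29]), (288, [75, 19, 27]), (289, [80, 27, 28]), (290, [90, 10, 26]), (291, [90, 9, 27])]
```

Run:
```python
from h import *
print(delta([552.3,-246.0,31],[np.cos(np.radians(165.2)),np.sin(np.radians(165.2))]))
```

```text
(array([ -7.90461028,  -6.49443157, 169.80390743]), np.float64(-0.004580292677328393))
```

```bash
python3 -m creep '0 0 -0.004 -4 -3 10 -1;0 0 0 -4 -3 30 -1;0 0 0 0 0 35 -1;0 0 0 0 0 35 -1;0 0 0 0 0 20 -1;0 0 0 0 0 0 -1;0 0 0 0 0 0 -1'
python3 - <<'E'
from h import *
print(delta([552.3,-246.0,31],[np.cos(np.radians(165.2)),np.sin(np.radians(165.2))]))
E
```

```text
time: 3.45
tcp_pos: [552.0, -245.6, 69.5]
orientation: [[-0.967, 0.255, -0.002], [0.255, 0.967, 0.001], [0.003, 0.0, -1.0]]
wrist_force: [-0.6, 0.4, -1.3]
opening: 0.999
(array([-0.53409406, -0.35509532, 38.48499582]), np.float64(0.0005477314959967211))
```

```bash
python3 -m creep '0 0 0 -0.5 -0.4 15 -1;0 0 0 0 0 15 -1;0 0 0 0 0 8 -1;0 0 0 0 0 0 -1;0 0 0 0 0 0 -1;0 0 0 0 0 0 0.5;0 0 0 0 0 0 0.5;0 0 0 0 0 0 0.5'
python3 - <<'E'
from h import *
print(delta([552.3,-246.0,31],[np.cos(np.radians(165.2)),np.sin(np.radians(165.2))]))
E
```

```text
time: 4.12
tcp_pos: [553.5, -246.8, 33.6]
orientation: [[-0.967, 0.255, 0.001], [0.255, 0.967, -0.001], [-0.001, -0.0, -1.0]]
wrist_force: [-0.7, -0.4, -0.1]
opening: 0.815
(array([1.37135918, 0.45805337, 2.59984457]), np.float64(0.0004977032250679782))
```

```bash
python3 -m creep '0 0 0 0 0 2 0.5;0 0 0 0 0 0 0.5;0 0 0 0 0 0 0.5;0 0 0 0 0 0 0.5;0 0 0 0 0 0 0.5;0 0 0 0 0 0 0.5;0 0 0 0 0 0 0.5;0 0 0 0 0 0 0.5' 20
```

```text
time: 4.78
tcp_pos: [553.0, -246.6, 30.7]
orientation: [[-0.967, 0.255, 0.0], [0.255, 0.967, -0.0], [-0.0, -0.0, -1.0]]
wrist_force: [-0.7, 0.5, 0.2]
opening: 0.251
```

```bash
python3 -m creep '0 0 0 0 0 0 1;0 0 0 0 0 0 1;0 0 0 0 0 0 1;0 0 0 0 0 0 1;0 0 0 0 0 0 1' 20
python3 - <<'E'
from h import *
s=monitor.sense();print(s["tcp_pos"],s["moment"],s["joint_positions"])
E
```

```text
time: 5.2
tcp_pos: [553.0, -246.5, 30.7]
orientation: [[-0.967, 0.255, -0.0], [0.255, 0.967, 0.0], [0.0, 0.0, -1.0]]
wrist_force: [-0.1, -1.0, -0.2]
opening: 0.179
[ 552.96524988 -246.51514837   30.66038189] [ 0.0008575  -0.02419836 -0.02664201] [-4.39020733e-01  6.60660308e-01  1.76499668e+00  9.73939480e-06
  7.15968704e-01 -1.75201068e+00]
```

Gripped: 0.179×88 ≈ 16 mm. The seated TCP reference is (553.0,-246.5,30.7). Now I'll lift.

```bash
python3 -m creep '0 0 0 0 0 -4 1;0 0 0 0 0 -8 1;0 0 0 0 0 -16 1;0 0 0 0 0 -24 1;0 0 0 0 0 -24 1;0 0 0 0 0 -16 1;0 0 0 0 0 -8 1;0 0 0 0 0 0 1;0 0 0 0 0 0 1'
python3 - <<'E'
from h import *
import cv2
p=read_camera("wrist");cv2.imwrite("pics/w2.png",p["color"][:,:,::-1])
E
```

```text
time: 5.95
tcp_pos: [552.9, -246.5, 130.9]
orientation: [[-0.967, 0.255, 0.0], [0.255, 0.967, -0.0], [-0.001, -0.0, -1.0]]
wrist_force: [-0.3, 0.2, -1.8]
opening: 0.179
```

View pics/w2.png

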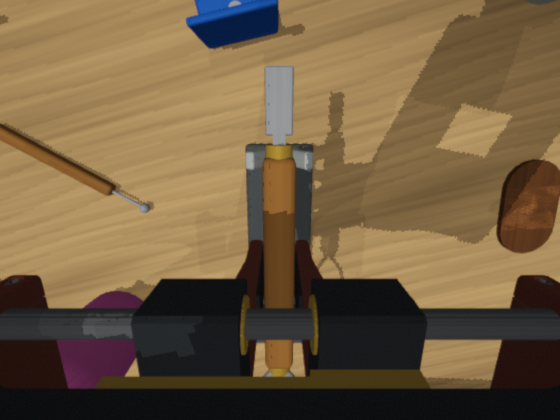

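Wrist view: the tool is held level, with blade tip at (279,66) and its ferrule edge at ~(279,146). I'll work out its offset in the hand.

Run:
```python
from h import *
import cv2
p=read_camera("wrist");s=monitor.sense();R=np.array(s["orientation"]);im=p["color"].astype(int)
print([(v,im[v,279].tolist()) for v in list(range(63,69))+list(range(142,149))])
for px in ((279,66),(279.5,146),(279.5,200)):
  for z in (148.2,156.2): print(px,z,np.round(R.T@(ray(p,px,z)-s["tcp_pos"]),1))
```

```text
[(63, [171, 141, 93]), (64, [171, 141, 95]), (65, [159, 135, 104]), (66, [130, 127, 125]), (67, [138, 139, 141]), (68, [145, 147, 148]), (142, [148, 150, 151]), (143, [147, 149, 149]), (144, [136, 135, 133]), (145, [121, 105, 74]), (146, [155, 126, 49]), (147, [171, 139, 52]), (148, [173, 140, 53])]
(279, 66) 148.2 [ 99.7  -0.1 -18.4]
(279, 66) 156.2 [ 98.3  -0.1 -26.4]
(279.5, 146) 148.2 [ 64.9   0.1 -18.5]
(279.5, 146) 156.2 [ 65.4   0.1 -26.5]
(279.5, 200) 148.2 [ 38.3   0.1 -18.6]
(279.5, 200) 156.2 [ 40.3   0.1 -26.5]
```

```bash
python3 -m creep '0 0 0.05 0 0 -2 1;0 0 0.1 0 0 -2 1;0 0 0.12 0 0 0 1;0 0 0.12 0 0 0 1;0 0 0.12 0 0 0 1;0 0 0.12 0 0 0 1;0 0 0.12 0 0 0 1;0 0 0.12 0 0 0 1;0 0 0.12 0 0 0 1;0 0 0.12 0 0 0 1'; python3 -m creep '0 0 0.12 0 0 0 1;0 0 0.12 0 0 0 1;0 0 0.12 0 0 0 1;0 0 0.12 0 0 0 1;0 0 0.12 0 0 0 1;0 0 0.12 0 0 0 1;0 0 0.12 0 0 0 1;0 0 0.12 0 0 0 1;0 0 0.12 0 0 0 1;0 0 0.12 0 0 0 1'
python3 -m creep '0 0 0.12 0 0 0 1;0 0 0.12 0 0 0 1;0 0 0.12 0 0 0 1;0 0 0.12 0 0 0 1;0 0 0.12 0 0 0 1;0 0 0.12 0 0 0 1;0 0 0.06 0 0 0 1;0 0 0 0 0 0 1;0 0 0 0 0 0 1'
python3 - <<'E'
from h import *
print(delta([552.9,-246.5,130.9],[np.cos(np.radians(-14.8)),np.sin(np.radians(-14.8))]))
E
```

```text
time: 6.88
tcp_pos: [552.2, -246.1, 133.1]
orientation: [[-0.196, 0.981, -0.002], [0.981, 0.196, 0.001], [0.002, -0.002, -1.0]]
wrist_force: [0.6, 0.2, -1.0]
opening: 0.185
time: 7.72
tcp_pos: [552.1, -246.1, 133.1]
orientation: [[0.843, 0.538, -0.002], [0.538, -0.843, 0.001], [-0.001, -0.002, -1.0]]
wrist_force: [0.2, -0.4, -0.5]
opening: 0.182
time: 8.47
tcp_pos: [552.3, -246.3, 133.5]
orientation: [[0.979, -0.203, -0.002], [-0.203, -0.979, 0.001], [-0.002, -0.0, -1.0]]
wrist_force: [0.4, 0.3, -1.7]
opening: 0.177
(array([0.60028509, 0.10379011, 2.59002586]), np.float64(0.054197722149283735))
```

```bash
python3 -m creep '0 0 0.054 0.6 0.1 0 1;0 0 0 0 0 0 1;0 0 0 0 0 0 1;0 0 0 0 0 0 1'
python3 - <<'E'
from h import *
import cv2
p=read_camera("wrist");t=read_camera("top");s=monitor.sense();R=np.array(s["orientation"])
print(delta([553,-246.5,30.7],[np.cos(np.radians(-14.8)),np.sin(np.radians(-14.8))]))
o=np.zeros((420,760,3),np.uint8);o[:,:560]=p["color"][:,:,::-1];o[:,560:]=t["color"][80:220,300:367,::-1].repeat(3,0).repeat(3,1)[:420,:200]
cv2.imwrite("pics/w3.png",o)
a=np.radians(-14.8);u=np.array([np.cos(a),np.sin(a),0]);c=np.array([552.9,-246.5,0])
w=np.array([-u[1],u[0],0])
print("prong tops", [np.round(proj(p,c+k*u+sg*w*20.7+[0,0,63])).tolist() for k in (33,47) for sg in (1,-1)],"guard mid",proj(p,c+123*u+[0,0,66]))
E
```

```text
time: 8.8
tcp_pos: [553.4, -246.7, 134.4]
orientation: [[0.967, -0.255, -0.0], [-0.255, -0.967, 0.0], [-0.001, -0.0, -1.0]]
wrist_force: [-1.0, 0.2, -1.3]
opening: 0.182
(array([-4.80840491e-01, -8.74116837e-02,  1.03862163e+02]), np.float64(-0.0005742544055205755))
prong tops [[253.0, 183.0], [304.0, 183.0], [252.0, 165.0], [305.0, 165.0]] guard mid [278.36305033  57.72281829]
```

View pics/w3.png

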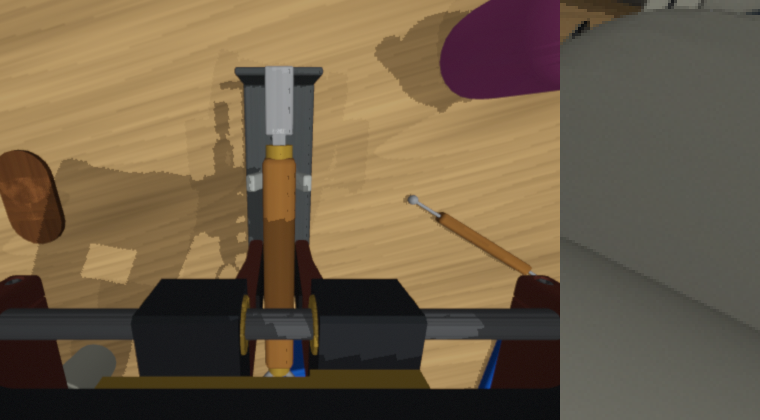

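The held blade tip is at (279,67), with the guard top at ~(279,70) and rear prongs at rows 173–192. The prongs and guard sit ~8 px below where I predicted, so the rest's position along its own axis needs a proper check before I lower.

Run:
```python
import cv2,numpy as np
w1,w2,w3=[cv2.imread(f"pics/w{i}.png") for i in (1,2,3)]
f=lambda a,k:cv2.resize(a,None,fx=k,fy=k,interpolation=cv2.INTER_CUBIC)
a=f(w1[140:310,240:310],3.5);b=f(w2[135:195,235:325],3);c=f(w3[60:200,230:330],3)
o=np.zeros((600,800,3),np.uint8);o[:a.shape[0],:a.shape[1]]=a;o[:180,250:520]=b;o[180:600,250:550]=c
cv2.imwrite("pics/m1.png",o)
```

```text
(no output)
```

View pics/m1.png

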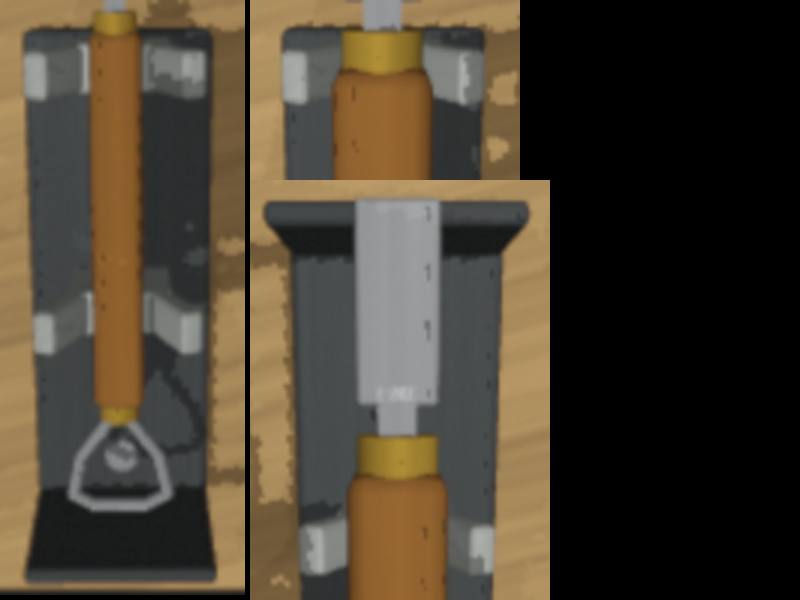

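Montage: fork, plate and guard edges are clear in w1–w3. Now I'll compute the rest centre along its axis from each edge.

Run:
```python
from h import *
p=read_camera("wrist");s=monitor.sense();R=np.array(s["orientation"]);E=p["extrinsics"]
Rc=E[:3,:3]@R; C=R.T@(-E[:3,:3].T@E[:3,3]-s["tcp_pos"])
print(np.round(Rc,3).tolist(),C)
def view(x,y,pos):
    a=np.array([*x,0]);a/=np.linalg.norm(a);z=np.array([0,0,-1.]);Rt=np.array([a,np.cross(z,a),z]).T
    Q=np.eye(4);Q[:3,:3]=Rc@Rt.T;Q[:3,3]=-Q[:3,:3]@(np.array(pos)+Rt@C);return dict(K=p["K"],extrinsics=Q)
V={1:view((-.965,.261),0,(546.2,-238.2,200.6)),2:view((-.967,.255),0,(552.9,-246.5,130.9)),3:view((.967,-.255),0,(553.4,-246.7,134.4))}
a=np.radians(-14.8);u=np.array([np.cos(a),np.sin(a),0]);c=np.array([552.9,-246.5,0])
for i,col,row,z,k in [(1,273,148.6,12,-50),(1,273,154.9,63,-47),(1,273,167.7,63,-33),(1,273,229.4,63,33),(1,273,240.6,63,47),(1,273,302.9,66,120),(1,273,305.7,66,126),(1,272,107.7,48,-100),(1,273.5,285.5,48,100),
 (2,279,145,12,-50),(2,279,152.3,63,-47),(2,279,169.3,63,-33),(3,279,67.7,66,126),(3,279,75.3,66,120),(3,279,175.7,63,47),(3,279,191,63,33)]:
    P=ray(V[i],(col,row),z); print(i,k,"offset of centre from grip ref:",round((P-c)@u-k,1))
for i,l,rr,row in ((1,247,301,160.5),(1,249.5,298,235),(2,245,312,160),(3,247,312,183)):
    print(i,[np.round((ray(V[i],(q,row),63)-c)@[-u[1],u[0],0],1) for q in (l,rr)])
```

```text
[[0.0, 1.0, 0.0], [-0.961, 0.0, -0.277], [-0.277, -0.0, 0.961]] [  76.83736698    0.23262962 -162.29692323]
1 -50 offset of centre from grip ref: -9.0
1 -47 offset of centre from grip ref: -9.6
1 -33 offset of centre from grip ref: -10.8
1 33 offset of centre from grip ref: -10.5
1 47 offset of centre from grip ref: -11.6
1 120 offset of centre from grip ref: -9.1
1 126 offset of centre from grip ref: -11.4
1 -100 offset of centre from grip ref: -2.2
1 100 offset of centre from grip ref: -1.0
2 -50 offset of centre from grip ref: -8.9
2 -47 offset of centre from grip ref: -9.7
2 -33 offset of centre from grip ref: -10.6
3 126 offset of centre from grip ref: -9.4
3 120 offset of centre from grip ref: -8.4
3 47 offset of centre from grip ref: -8.4
3 33 offset of centre from grip ref: -6.9
1 [np.float64(-25.1), np.float64(29.2)]
1 [np.float64(-25.2), np.float64(27.2)]
2 [np.float64(-25.8), np.float64(25.9)]
3 [np.float64(25.1), np.float64(-27.0)]
```

All 12 edges agree. The rest centre is ~9 mm toward the front from the grip point, so the tool started ~9 mm off centre toward the guard. The grip is at the tool's centre, so I'll set it down centred on the rest, shifting -9 mm along tool x, and check again close above the forks.

```bash
python3 -m creep '0 0 0 -4.5 0 0 1;0 0 0 -4.5 0 5 1;0 0 0 0 0 15 1;0 0 0 0 0 20 1;0 0 0 0 0 20 1;0 0 0 0 0 10 1;0 0 0 0 0 0 1;0 0 0 0 0 0 1;0 0 0 0 0 0 1'
python3 - <<'E'
from h import *
import cv2
p=read_camera("wrist");cv2.imwrite("pics/w4.png",p["color"][40:300,170:390,::-1].repeat(2,0).repeat(2,1))
print(delta([544.2,-244.2,30.7],[np.cos(np.radians(-14.8)),np.sin(np.radians(-14.8))]))
a=np.radians(-14.8);u=np.array([np.cos(a),np.sin(a),0]);c=np.array([544.2,-244.2,0]);
print([np.round(proj(p,c+k*u+[0,0,z]),1).tolist() for k,z in ((126,66),(120,66),(47,63),(33,63))])
E
```

```text
time: 9.7
tcp_pos: [545.3, -244.7, 65.5]
orientation: [[0.966, -0.257, 0.001], [-0.257, -0.966, -0.001], [0.001, 0.0, -1.0]]
wrist_force: [-0.7, -0.1, -1.4]
opening: 0.177
(array([-1.53034937, -0.21860153, 35.0448012 ]), np.float64(-0.0018286217805407708))
[[277.4, 21.4], [277.4, 35.4], [277.8, 182.3], [277.9, 206.2]]
```

View pics/w4.png

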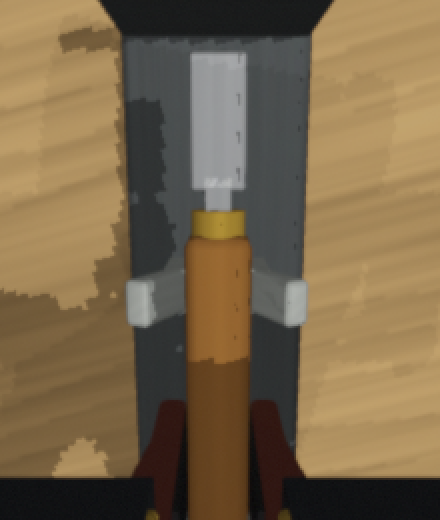

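The rear prongs are at rows 180–203 (predicted 182–206), straddling the shank evenly, and the blade clears the guard. Lowering gently.

```bash
python3 -m creep '0 0 0 -0.7 0 8 1;0 0 0 0 0 12 1;0 0 0 0 0 7 1;0 0 0 0 0 3 1;0 0 0 0 0 1.5 1;0 0 0 0 0 1 1;0 0 0 0 0 0 1;0 0 0 0 0 0 1;0 0 0 0 0 0 1;0 0 0 0 0 0 1'
```

```text
time: 10.58
tcp_pos: [544.4, -244.4, 32.5]
orientation: [[0.966, -0.257, 0.0], [-0.257, -0.966, -0.0], [0.001, 0.0, -1.0]]
wrist_force: [-0.9, 0.5, -1.0]
opening: 0.175
```

```bash
python3 -m creep '0 0 0 0 0 0.7 1;0 0 0 0 0 0.5 1;0 0 0 0 0 0 1;0 0 0 0 0 0 1;0 0 0 0 0 0 1'; python3 -m creep '0 0 0 0 0 0.4 1;0 0 0 0 0 0.3 1;0 0 0 0 0 0 1;0 0 0 0 0 0 1'
```

```text
time: 11.0
tcp_pos: [544.2, -244.3, 31.0]
orientation: [[0.966, -0.257, -0.0], [-0.257, -0.966, -0.0], [-0.0, 0.0, -1.0]]
wrist_force: [-0.3, -0.3, -1.4]
opening: 0.178
time: 11.33
tcp_pos: [544.2, -244.3, 30.6]
orientation: [[0.966, -0.257, 0.0], [-0.257, -0.966, -0.0], [0.0, 0.0, -1.0]]
wrist_force: [-1.8, -0.1, 5.4]
opening: 0.184
```

Contact at z=30.6, the same height as before, with 5 N upward. Releasing.

```bash
python3 -m creep '0 0 0 0 0 0 0.55;0 0 0 0 0 0 0.5;0 0 0 0 0 0 0.3;0 0 0 0 0 0 0.2;0 0 0 0 0 0 0;0 0 0 0 0 0 0;0 0 0 0 0 0 0;0 0 0 0 0 0 0' && python3 -m creep '0 0 0 0 0 -5 0;0 0 0 0 0 -10 0;0 0 0 0 0 -20 0;0 0 0 0 0 -30 0;0 0 0 0 0 -35 0;0 0 0 0 0 -35 0;0 0 0 0 0 -25 0;0 0 0 0 0 -10 0;0 0 0 0 0 0 0;0 0 0 0 0 0 0'
python3 - <<'E'
from h import *
import cv2
p=read_camera("wrist");sc=read_camera("scene")
o=np.zeros((510,700,3),np.uint8);a=p["color"][130:300,220:340,::-1].repeat(3,0).repeat(3,1);o[:,:360]=a
b=sc["color"][150:240,150:260,::-1].repeat(3,0).repeat(3,1);o[:270,365:695]=b
o[275:485,365:695]=sc["color"][280:385,270:380,::-1].repeat(2,0).repeat(3,1)
cv2.imwrite("pics/f1.png",o)
a=np.radians(-14.8);u=np.array([np.cos(a),np.sin(a),0]);c=np.array([544.2,-244.2,0])
for k,z in ((126,66),(100,48),(60,56),(47,63),(33,63),(-33,63),(-47,63),(-60,56),(-50,12),(-100,48)): print(k,z,np.round(proj(p,c+k*u+[0,0,z]),1))
E
```

```text
time: 12.0
tcp_pos: [544.2, -244.2, 30.3]
orientation: [[0.966, -0.257, -0.0], [-0.257, -0.966, 0.0], [-0.0, -0.0, -1.0]]
wrist_force: [-0.5, 0.6, -0.3]
opening: 0.498
time: 12.83
tcp_pos: [543.9, -244.1, 200.2]
orientation: [[0.966, -0.257, 0.0], [-0.257, -0.966, -0.0], [0.0, 0.0, -1.0]]
wrist_force: [0.6, 0.1, 0.0]
opening: 0.502
126 66 [278.2  68.9]
100 48 [278.3 100.6]
60 56 [278.3 142. ]
47 63 [278.4 155.7]
33 63 [278.4 169.7]
-33 63 [278.5 231. ]
-47 63 [278.5 243.1]
-60 56 [278.6 251.5]
-50 12 [278.6 229.8]
-100 48 [278.6 279.8]
```

View pics/f1.png

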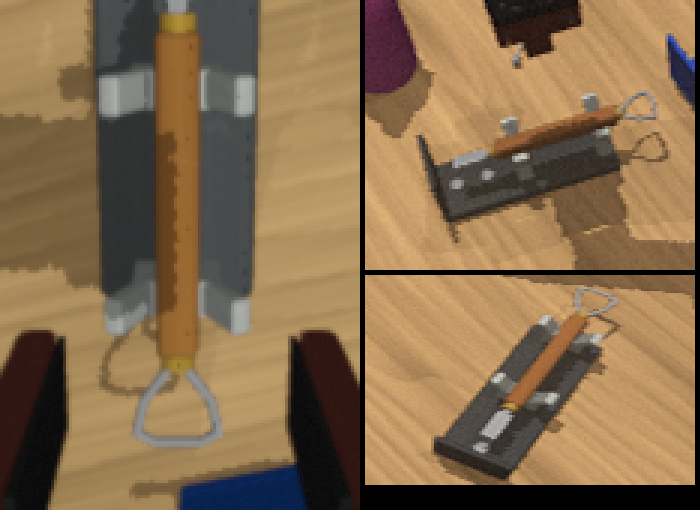

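The loop sticks out at the front (tip at row ~278, predicted 280). The shank runs over rows 140–249 with prongs at 155–168 and 229–241, so it is centred within ~1 mm and lies level in both forks. The other tool is untouched and the gripper is clear, so I'm handing in.

```bash
python3 -c "
from workcell import r;print(r.hand_in())"
```

```text
the job is handed in; nothing more can be done
None
```

The tool in the blade-out black rest has been turned end for end. Its wire loop now sticks out over the open front, and the job is handed in at about 13 s of the 38 s allowed.

- **What I did:** I gripped the shank at mid-length with 20 N, lifted it 100 mm, turned it 180° and lowered it until I felt about 5 N of contact. I then released it and withdrew upward.
- **Seating:** contact came at TCP height 30.6 mm, against 30.7 mm when the tool was first gripped in the forks. The last pictures show it level in both forks.
- **Centring:** the last wrist picture puts it centred on the rest to within about 1 mm.
- **Other tool:** the last scene picture shows it in its rest with its loop out; I did not go near it.

**Disagreement:** my measurements showed the tool starting about 9 mm off the rest's centre, toward the guard. I set it down centred on the rest, as the given seated pose says, so it sits about 9 mm forward of where it started. The separate camera views of the rest's position disagreed with each other by up to about 2 mm.

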